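Set out the pipe fitting samples on their display plates

ROBOT

A 6-joint arm with a two-finger parallel gripper is mounted at the origin on the work surface. World frame = base frame: x ahead of the robot, y to its left, z up, the work surface at z = 0. Lengths are in m, angles in degrees, forces in N, time in s.
With the tool pointing down it reaches from about 0.4 to 0.825 m from the base axis. Payload 7 kg.
Tool frame: the origin (TCP) lies between the finger pads; the fingertips stand ctrl.tip_extent ahead of it and the grasp point (between the pads) lies 2 mm behind it (ctrl.tip_extent is the distance from the TCP to the fingertips, in m); z points along the fingers, y is the direction in which the jaws open and shut (so a half turn about z gives the same grasp; the last joint's range is limited). The gripper opens to 88 mm and grips with 3 to 60 N. Pads are 19 mm wide; open, the fingers measure 130 mm over their backs; the gripper's body (78 mm by 193 mm) begins 47 mm behind the grasp point.
Start: joints at [-48.524, 20.546, 0.682, 0, -70.136, -16.507], TCP at [0.285, -0.612, 0.244] pointing down, gripper open.
Joint ranges: [-176.03, 176.03], [-82.01, 121.73], [-58.28, 71.71], [-173.87, 95.51], [-174.79, -0.11], [-173.66, 173.66]. Speed limits (degrees/s): [136.94, 136.94, 172.46, 180, 180, 180].

INTERFACE

Orientations are given as [roll, pitch, yaw] about the fixed x, y, z axes, in that order (R = Rz(yaw) Ry(pitch) Rx(roll)).
In Python, from plant import ctrl gives the robot as it stands.
- The arm moves only by the shell command python3 -m handwheel 'ROWS' [OPENING]. ROWS is JSON, a list of rows, each a list of 6 numbers: the shift along the tool's x, y, z in m, then the turn, a rotation vector about the tool's x, y, z in rad. In form: [[dx, dy, dz, ax, ay, az], ...]. A call has 1 to 8 rows; each row is the pose to reach, as a shift and turn from the pose commanded when the call began, along the tool's axes at that moment; what a row does not reach only later rows make up. A row lasts 1/8 s, in which the tool goes at most 62.5 mm and 10.7 degrees, less where a joint would pass 70% of its speed; a pose out of reach is approached as far as the arm can. A call with a gripper value outside its range is refused whole. OPENING is the closure, from -1 (fully open) to 1 (shut), so that 0 is half open, set as the call begins (- or left out, the last holds). The fingers move at their own pace and stop on an object; the grip force is fixed at half the most. Time passes only in rows, so rows that repeat a pose let the fingers close. It gives the time, the measured TCP pose, the force and the opening at its end, in the units of the state.
- ctrl.get_obs(): the state, without advancing time (a new reading comes with each control period).
- ctrl.snapshot(name): name is "scene" or "top" or "wrist"; returns a dict with "img" (400x640x3 uint8, blue, green, red), "fx", "fy", "cx", "cy" (pixels), "R" (3x3) and "t" (3): a world point X has camera coordinates R X + t. Camera axes: x right, y down, z forward; pixel columns grow to the right and rows downward; lengths in m; the calibration is good to about 2 mm. A picture is of the moment at which its call begins. There is no depth.
- ctrl.close_job(): hands the job in, once; it reports no verdict.
The state is a dict: "clock": time; "joint_pos": joint angles; "qvel": joint speeds; "tau": joint torques, N m; "tool_pos": TCP position; "orientation": TCP orientation; "force": force on the tool from outside, world axes, zero at the start; "moment": the same for the moment, N m; "opening": finger opening in m.
Only numpy, scipy, OpenCV 4.12 (cv2) and the standard library are available. Lean on these libraries where they do the work, as an engineer would, in place of code of your own. Each camera call takes 0.05 s, during which the arm holds its last target.

TASK

Four pipe fittings (a tee, an elbow, a straight coupling and a hexagon nut) lie loose on the shop counter among other things. Lay each one flat on the white display plate that shows its silhouette, centred on the silhouette and turned the way it shows, and leave all four lying there.

Things in the scene. Friction and masses are not known exactly. Their poses are not given: they have to be found in the camera images.
- tee_c (a point): Loose bare steel pipe tee lying flat, 34 mm high, about 0.3 kg. Three arms, each 55 mm long from the crossing of their axes, 27 mm thick, the last 25 mm an octagonal band 34 mm across flats. Point: crossing of the axes, 17 mm above the underside. Straight run along its x (both ways), single branch along +y, z up. Grip an arm across its band, 40 to 45 mm from the point.
- tee_branch (a point): End of the tee's single branch: on that arm's axis, 55 mm from the tee's crossing along its +y.
- tee_plate_spot (a point): T plate: fixed white plate 130 x 105 mm, 5 mm thick, with a flat dark full-size silhouette of the tee. Point: on the plate's top face (z 5 mm; counter at z 0), where the silhouette's arms cross (19 mm from the plate's centre along -y). The silhouette's run lies along its x, its branch to +y: its axes match the tee's when the tee lies on its outline.
- elbow_c (a point): Loose bare steel 90-degree pipe elbow (an L) lying flat, 34 mm high, about 0.24 kg. Two arms, each 55 mm long from the crossing of their axes, 27 mm thick, the last 25 mm an octagonal band 34 mm across flats; round corner. Point: crossing of the axes, at the corner, 17 mm above the underside. Arms along its +x and +y, z up. Grip an arm across its band, 40 to 45 mm from the point.
- elbow_end (a point): End of the elbow's +x arm: on that arm's axis, 55 mm from the elbow's crossing.
- elbow_plate_spot (a point): L plate: fixed white plate 130 x 105 mm, 5 mm thick, with a flat dark full-size silhouette of the elbow. Point: on the plate's top face (z 5 mm; counter at z 0), where the silhouette's arms cross (19 mm from the plate's centre along -x and 19 mm along -y). The silhouette's arms point to its +x and +y: its axes match the elbow's when the elbow lies on its outline.
- coupling_c (a point): Loose bare steel straight pipe coupling lying on its side along its x axis: 110 mm long, 34 mm high, about 0.22 kg; round, 27 mm thick in its middle 60 mm, an octagonal band 34 mm across flats, 25 mm long, at each end; both ends alike. Point: its centre, 17 mm above the underside. Grip it across its middle.
- coupling_plate_spot (a point): Bar plate: fixed white plate 130 x 105 mm, 5 mm thick, with a flat dark full-size silhouette of the coupling. Point: on the plate's top face (z 5 mm; counter at z 0), at the plate's centre. The silhouette lies along its x axis; the coupling may lie either end round.
- nut_c (a point): Loose bare steel hexagon nut lying flat: 46 mm across flats, 53 mm across corners, 30 mm high, 28 mm bore, about 0.2 kg. Point: its centre, 15 mm above the underside. Two opposite flats face its +x and -x, the others are 60 degrees apart; all flats alike.
- nut_plate_spot (a point): Hexagon plate: fixed white plate 130 x 105 mm, 5 mm thick, with a flat dark full-size silhouette of the nut (dark hexagon, white middle). Point: on the plate's top face (z 5 mm; counter at z 0), at the plate's centre. Two sides of the hexagon face its +x and -x; any flat of the nut may lie at any side.
Mind the look-alikes: they are no part of the job. Leave any green or pink look-alike of the part that bears tee_plate_spot alone.

How it is judged (in metres and radians):
At the end, for the whole second after the job is handed in: Each fitting lies flat (0.15 rad) and at rest on the plate with its own silhouette: its point within 12 mm horizontally of the plate's point, turned as the silhouette within 0.25 rad (tee branch and elbow arms as drawn; coupling either end round, nut on any flat) (horizontal distance between tee_c and tee_plate_spot below 0.012 m and z of tee_c in the frame of tee_plate_spot below 0.021 m and angle between each of tee_c, elbow_c, nut_c's own z axis and vertical below 0.15 rad and linear speed of each of tee, elbow, coupling, nut below 0.02 m/s and angle between the x axis of tee_c and the x axis of tee_plate_spot, either way round below 0.25 rad and y of tee_branch in the frame of tee_plate_spot above 0.02 m and horizontal distance between elbow_c and elbow_plate_spot below 0.012 m and z of elbow_c in the frame of elbow_plate_spot below 0.021 m and angle between the x axis of elbow_c and the x axis of elbow_plate_spot, either way round below 0.25 rad and x of elbow_end in the frame of elbow_plate_spot above 0.02 m and horizontal distance between coupling_c and coupling_plate_spot below 0.012 m and z of coupling_c in the frame of coupling_plate_spot below 0.021 m and angle between coupling_c's own x axis and vertical between 1.42 and 1.72 rad and angle between the x axis of coupling_c and the x axis of coupling_plate_spot, either way round below 0.25 rad and horizontal distance between nut_c and nut_plate_spot below 0.012 m and z of nut_c in the frame of nut_plate_spot below 0.019 m and (angle between the x axis of nut_c and the x axis of nut_plate_spot, either way round below 0.25 rad or angle between the x axis of nut_c and the x axis of nut_plate_spot, either way round between 0.797 and 1.297 rad)); the robot touches nothing.
It also fails if it takes over 104 s, if anything falls off the work surface, if the arm or the gripper's body presses on something with over 40 N, if the wrist force passes 120 N, or if a joint passes its speed limit or range.

## Working session

There is one attempt and no reset: what is moved stays moved. The work goes in short steps, Python scripts to look and compute and a shell command to move; the robot and the scene stay as the last step left them, time stands still between calls to the robot, and variables do not carry over. Pictures are saved under pics/ and viewed, and the job is handed in when it is done.

```bash
ls; mkdir -p pics
python3 - <<'E'
from plant import ctrl
import cv2
print(ctrl.get_obs(), ctrl.tip_extent)
for n in ["scene","top","wrist"]:
    s=ctrl.snapshot(n); cv2.imwrite(f"pics/{n}0.png",s["img"]); print(n,s["fx"],s["fy"],s["cx"],s["cy"],s["R"],s["t"])
E
```

```text
pics
{'clock': 0.0, 'joint_pos': array([-4.85237523e+01,  2.05902588e+01,  6.35317381e-01, -2.22548265e-02,
       -7.01373487e+01, -1.65064174e+01]), 'qvel': array([ 0.04190449, -0.006394  ,  0.11023912,  0.01804532,  0.03109143,
        0.06097512]), 'tau': array([-1.94136970e-03, -5.82721639e+01,  2.93046427e+01,  6.99693784e+00,
        6.68291192e-03, -1.76779972e-04]), 'tool_pos': array([ 0.28473272, -0.6114943 ,  0.24264097]), 'orientation': array([ 1.79905569e+02, -6.16552865e-03, -1.55037743e+02]), 'force': array([ 0.07240912, -0.53921365, -0.12061943]), 'moment': array([ 0.0368744 , -0.00610629, -0.01447844]), 'opening': 0.08765863570186297} 0.017
scene 473.5013284227482 473.5013284227482 318.65900259804596 209.7405871505165 [[-0.66986015  0.74231716  0.0158939 ]
 [ 0.46413471  0.43534739 -0.77139589]
 [-0.57953977 -0.50935046 -0.63615703]] [ 0.36860734 -0.12454785  1.42183526]
top 513.5275702010287 513.5275702010287 325.14746618690367 197.51095931068525 [[-0.01552439 -0.99987583  0.00270447]
 [-0.99054804  0.01501078 -0.13634243]
 [ 0.13628491 -0.00479554 -0.99065808]] [-0.07503081  0.47285437  1.55760256]
wrist 350.2514195799537 350.2514195799537 323.4299121239011 195.84766507137604 [[-4.22837290e-01  9.06205125e-01  9.47663622e-04]
 [ 8.66432165e-01  4.03972284e-01  2.93430907e-01]
 [ 2.65525762e-01  1.24894616e-01 -9.55979814e-01]] [ 0.67355327 -0.03594714  0.39059956]
```

View pics/scene0.png

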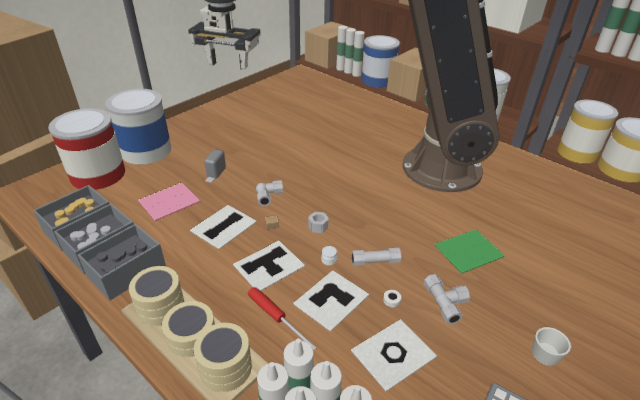

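View pics/top0.png

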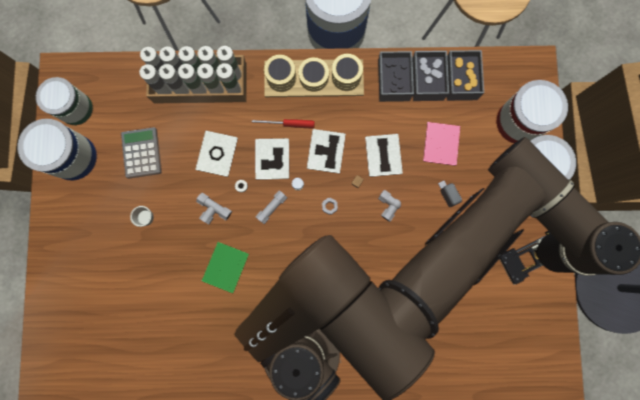

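View pics/wrist0.png

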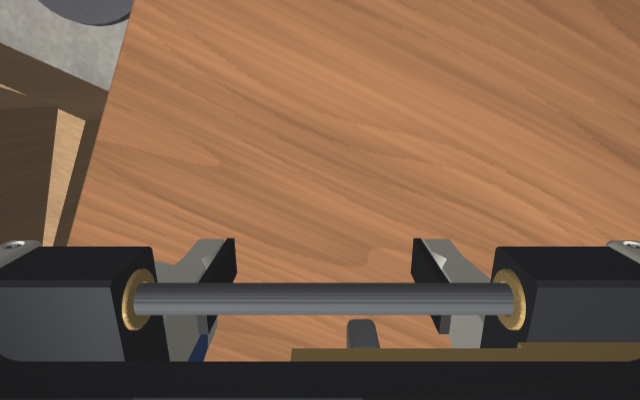

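The top view shows the fittings in a row: tee (212,207), coupling (270,207), nut (330,205) and elbow (390,205). The plates are hexagon (217,153), L (272,158), T (326,151) and bar (384,155). The plain green (225,267) and pink (442,143) sheets are look-alikes.

```bash
cat > h.py <<'E'
import numpy as np, cv2
from plant import ctrl
def ray(s,uv,z):
    R=np.array(s["R"]);t=np.array(s["t"]);C=-R.T@t
    uv=np.atleast_2d(uv).astype(float)
    d=np.c_[(uv[:,0]-s["cx"])/s["fx"],(uv[:,1]-s["cy"])/s["fy"],np.ones(len(uv))]@R
    return C+d*((z-C[2])/d[:,2])[:,None]
def proj(s,X):
    c=np.atleast_2d(X)@np.array(s["R"]).T+np.array(s["t"])
    return np.c_[c[:,0]/c[:,2]*s["fx"]+s["cx"],c[:,1]/c[:,2]*s["fy"]+s["cy"]]
def tri(ss,uvs):
    A=[];b=[]
    for s,(u,v) in zip(ss,uvs):
        R=np.array(s["R"]);t=np.array(s["t"])
        a=(u-s["cx"])/s["fx"];c=(v-s["cy"])/s["fy"]
        A+=[R[0]-a*R[2],R[1]-c*R[2]];b+=[a*t[2]-t[0],c*t[2]-t[1]]
    r=np.linalg.lstsq(np.array(A),np.array(b),rcond=None)
    return r[0],r[1]
E
python3 - <<'E'
from h import *
s=ctrl.snapshot("top"); 
im=s["img"]
cv2.imwrite("pics/topz.png",cv2.resize(im[100:240,180:420],None,fx=3.3,fy=3.3,interpolation=cv2.INTER_CUBIC))
for n,uv in dict(tee=(212,207),coup=(270,207),nut=(330,205),elb=(390,205)).items(): print(n,ray(s,uv,.017)[0].round(3))
for n,uv in dict(hexp=(217,153),L=(272,158),T=(326,151),bar=(384,155)).items(): print(n,ray(s,uv,.005)[0].round(3))
w=ctrl.snapshot("wrist");R=np.array(w["R"]);C=-R.T@w["t"];o=ctrl.get_obs()
from scipy.spatial.transform import Rotation as Ro
T=Ro.from_euler("xyz",o["orientation"],degrees=True).as_matrix()
print("cam in tool",T.T@(C-o["tool_pos"]),"axis",T.T@R[2], T.T@R[0],T)
E
```

```text
tee [0.449 0.271 0.017]
coup [0.447 0.09  0.017]
nut [ 0.45  -0.097  0.017]
elb [ 0.447 -0.284  0.017]
hexp [0.624 0.26  0.005]
L [0.605 0.085 0.005]
T [ 0.625 -0.087  0.005]
bar [ 0.609 -0.272  0.005]
cam in tool [ 0.07969969  0.00084785 -0.14043761] axis [-2.93540324e-01 -6.20250656e-06  9.55946692e-01] [8.63689526e-04 9.99999590e-01 2.71699467e-04] [[-9.06553023e-01 -4.22091762e-01 -3.99922869e-04]
 [-4.22091942e-01  9.06552802e-01  6.40017982e-04]
 [ 9.24048795e-05  7.49014457e-04 -9.99999715e-01]]
```

View pics/topz.png

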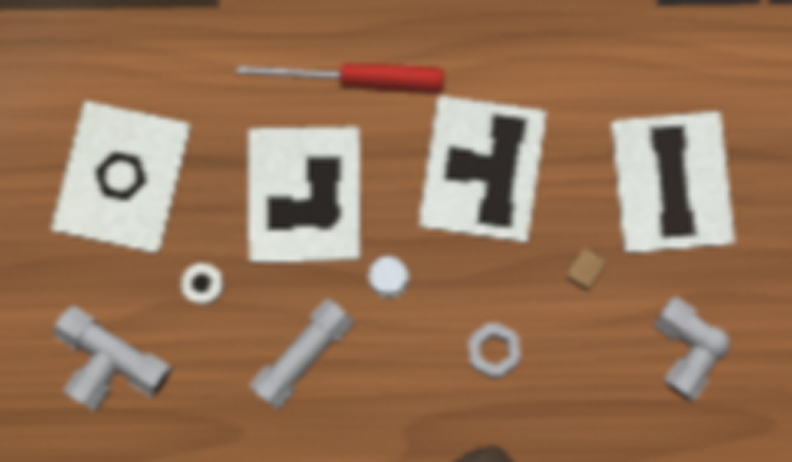

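```bash
cat >> h.py <<'E'
from scipy.spatial.transform import Rotation as Ro
def rel(target,yaw=None):
    "tool-frame row to world target TCP (tool down, jaws yaw deg mod 180)"
    o=ctrl.get_obs(); T=Ro.from_euler("xyz",o["orientation"],degrees=True)
    d=T.inv().apply(np.array(target)-o["tool_pos"])
    if yaw is None: yaw=o["orientation"][2]
    G=Ro.from_euler("xyz",[180,0,yaw],degrees=True)
    print("row",d.round(4),(T.inv()*G).as_rotvec().round(3),"at",np.round(o["tool_pos"],4),np.round(o["orientation"],2),"q1,q6",o["joint_pos"][[0,5]].round(1),"t",o["clock"])
E
python3 -m handwheel '[[-0.06,0.04,0,0,0,0.05],[-0.12,0.08,-0.01,0,0,0.1],[-0.18,0.12,-0.02,0,0,0.16],[-0.23,0.15,-0.03,0,0,0.21],[-0.28,0.185,-0.035,0,0,0.26],[-0.33,0.22,-0.04,0,0,0.31],[-0.38,0.25,-0.05,0,0,0.36],[-0.43,0.28,-0.06,0,0,0.4]]'
python3 -c "
from h import *
rel([.6,-.08,.3],180)"
```

```text
clock: 1.25
tool_pos: [0.5477, -0.1888, 0.3013]
orientation: [-180.0, 0.0, -178.0]
force: [1.9, -0.2, -0.2]
opening: 0.0878
row [-0.0561  0.107   0.0013] [0.    0.    0.035] at [ 0.5477 -0.1888  0.3013] [-1.8000e+02  3.0000e-02 -1.7802e+02] q1,q6 [  0.3 -88.3] t 1.25
```

```bash
cat > snap.py <<'E'
import sys,pickle
from h import *
s=ctrl.snapshot("wrist"); n=sys.argv[1]
s={k:np.array(v) for k,v in s.items()}
pickle.dump(s,open(f"{n}.pkl","wb")); cv2.imwrite(f"pics/{n}.png",s["img"])
E
python3 -m handwheel '[[-0.03,0.03,0,0,0,0.02],[-0.05,0.06,0,0,0,0.035],[-0.05,0.06,0,0,0,0.035],[-0.05,0.06,0,0,0,0.035]]'
python3 snap.py wa
python3 -m handwheel '[[0,0.05,0,0,0,0],[0,0.1,0,0,0,0],[0,0.14,0,0,0,0],[0,0.17,0,0,0,0],[0,0.17,0,0,0,0],[0,0.17,0,0,0,0]]'
python3 snap.py wb
```

```text
clock: 1.75
tool_pos: [0.5945, -0.1291, 0.3005]
orientation: [-180.0, -0.0, -179.9]
force: [0.5, -0.9, 0.3]
opening: 0.0879
clock: 2.55
tool_pos: [0.5945, 0.0399, 0.3009]
orientation: [-180.0, 0.0, -180.0]
force: [-0.7, -0.6, -0.4]
opening: 0.0876
```

View pics/wa.png

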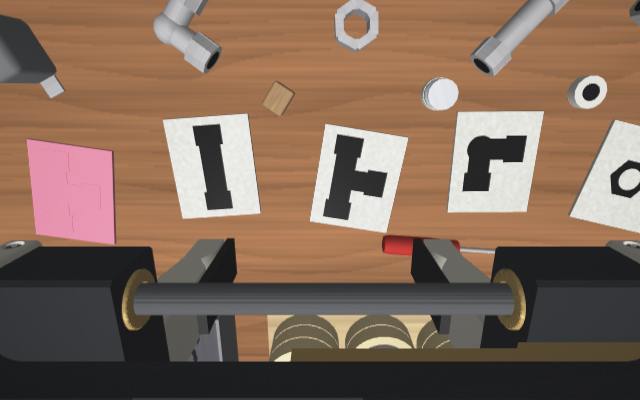

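View pics/wb.png

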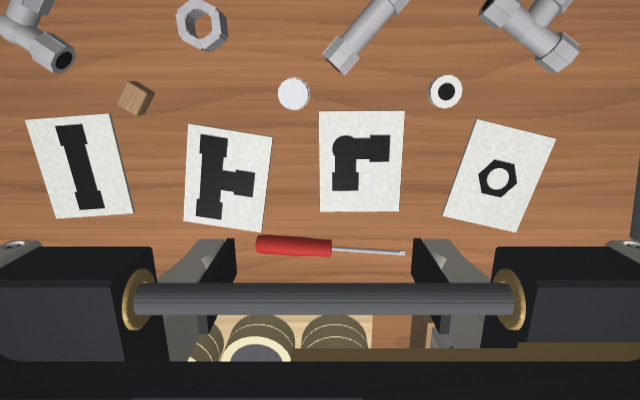

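Both wrist views show all four plates: bar (211,167), T (350,180), L (490,160) in the first, hexagon (498,178) in the second. The fittings are cut off at the top edge, so I'm pulling back for full views.

```bash
python3 -m handwheel '[[0.05,0.02,0,0,0,0],[0.09,0.05,0,0,0,0],[0.09,0.05,0,0,0,0],[0.09,0.05,0,0,0,0]]'
python3 snap.py wc
python3 -m handwheel '[[0,-0.05,0,0,0,0],[0,-0.1,0,0,0,0],[0,-0.15,0,0,0,0],[0,-0.2,0,0,0,0],[0,-0.22,0,0,0,0],[0,-0.22,0,0,0,0]]'
python3 snap.py wd
```

```text
clock: 3.1
tool_pos: [0.505, 0.0902, 0.3012]
orientation: [180.0, 0.1, -180.0]
force: [0.1, -0.5, 1.2]
opening: 0.0876
clock: 3.9
tool_pos: [0.5049, -0.1315, 0.3001]
orientation: [-180.0, -0.1, 179.8]
force: [-0.0, 0.5, 0.1]
opening: 0.0877
```

View pics/wc.png

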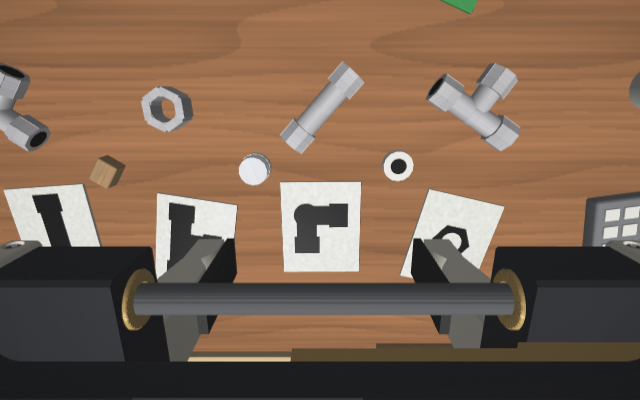

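View pics/wd.png

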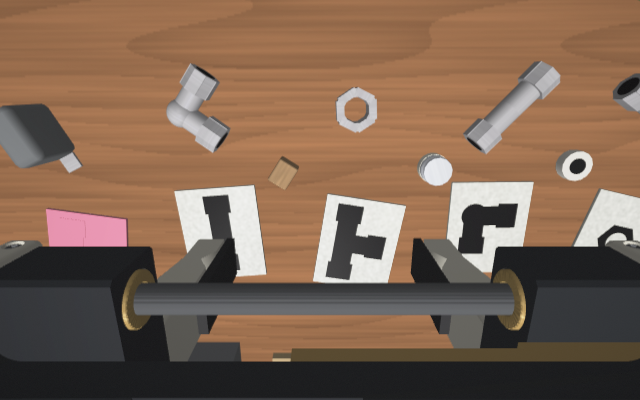

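```bash
cat > meas.py <<'E'
import pickle
from h import *
S={n:pickle.load(open(n+".pkl","rb")) for n in ["wa","wb","wc","wd"]}
def lp(P,z): return P
def blobs(s,kind):
    hsv=cv2.cvtColor(s["img"],cv2.COLOR_BGR2HSV)
    if kind=="w": m=((hsv[...,1]<40)&(hsv[...,2]>200)).astype(np.uint8)
    else: m=((hsv[...,1]<60)&(hsv[...,2]>25)).astype(np.uint8)
    m[238:]=0
    m=cv2.morphologyEx(m,cv2.MORPH_OPEN,np.ones((3,3)))
    cs,_=cv2.findContours(m,cv2.RETR_EXTERNAL,cv2.CHAIN_APPROX_NONE)
    return m,[c[:,0,:].astype(float) for c in cs if cv2.contourArea(c)>600]
def full(c): return c[:,0].min()>1 and c[:,0].max()<638 and c[:,1].min()>1 and c[:,1].max()<234
def rect(P):
    (c,(w,h),a)=cv2.minAreaRect((P[:,:2]*1000).astype(np.float32))
    if w<h: w,h,a=h,w,a+90
    return np.array(c)/1000,w,h,(a+90)%180-90
if __name__=="__main__":
  for n in ["wa","wb"]:
    s=S[n];m,cs=blobs(s,"w")
    for c in cs:
        if not full(c): continue
        P=ray(s,c,.005); C,w,h,a=rect(P)
        if w<100: continue
        print(n,"plate",C.round(4),round(w,1),round(h,1),round(a,1), "px",c.mean(0).round(0))
        pm=np.zeros(m.shape,np.uint8);cv2.fillPoly(pm,[c.astype(np.int32)],1);pm=cv2.erode(pm,np.ones((5,5)))
        d=((s["img"].max(2)<110)&(pm>0)).astype(np.uint8)
        ds,_=cv2.findContours(d,cv2.RETR_EXTERNAL,cv2.CHAIN_APPROX_NONE)
        k=max(ds,key=cv2.contourArea)[:,0].astype(float)
        C2,w,h,a=rect(ray(s,k,.005)); print("    silh",C2.round(4),round(w,1),round(h,1),round(a,1))
  for n in ["wc","wd"]:
    s=S[n];m,cs=blobs(s,"g")
    for c in cs:
        if not full(c): continue
        P=ray(s,c,.017);C,w,h,a=rect(P)
        print(n,"grey",C.round(4),round(w,1),round(h,1),round(a,1),"px",c.mean(0).round(0))
E
python3 meas.py
```

```text
wa plate [ 0.6276 -0.0856] 129.0 104.0 -9.2 px [357. 178.]
    silh [ 0.6278 -0.0855] 108.6 71.2 -9.1
wa plate [ 0.6116 -0.2688] 129.0 103.9 4.3 px [213. 165.]
    silh [ 0.6119 -0.2691] 108.6 33.4 4.3
wa plate [0.6051 0.0863] 127.6 104.0 0.3 px [494. 161.]
    silh [0.6051 0.0867] 71.5 69.5 -89.9
wb plate [ 0.6277 -0.0851] 128.6 104.0 -9.2 px [226. 177.]
    silh [ 0.628  -0.0855] 108.6 71.3 -9.1
wb plate [0.6246 0.2635] 128.5 103.8 -13.3 px [498. 175.]
    silh [0.6247 0.2637] 50.5 45.0 -43.6
wb plate [ 0.6119 -0.2686] 128.7 103.8 4.2 px [ 80. 165.]
    silh [ 0.6121 -0.2689] 108.6 33.7 4.3
wb plate [0.605  0.0869] 128.7 103.9 0.5 px [360. 160.]
    silh [0.6052 0.087 ] 71.1 70.9 -89.9
wc grey [0.5208 0.0054] 42.1 36.2 -46.4 px [254. 169.]
wc grey [0.516  0.1819] 38.3 37.2 2.9 px [397. 165.]
wc grey [ 0.4491 -0.0937] 58.3 50.8 -86.9 px [166. 108.]
wc grey [0.4368 0.2809] 121.4 77.8 57.3 px [480. 103.]
wc grey [0.4489 0.0873] 114.5 34.7 -41.8 px [322. 108.]
wd grey [0.5206 0.0061] 45.6 36.1 53.0 px [434. 169.]
wd grey [0.5155 0.177 ] 45.1 37.3 73.3 px [574. 165.]
wd grey [ 0.449  -0.0924] 49.3 47.4 0.5 px [356. 109.]
wd grey [ 0.4477 -0.2723] 76.2 76.1 54.0 px [198. 109.]
wd grey [0.4462 0.0899] 119.5 39.6 -41.9 px [512. 106.]
```

```bash
cat > m2.py <<'E'
from meas import *
T={k:np.array(v) for k,v in ctrl.snapshot("top").items()}
SC={k:np.array(v) for k,v in ctrl.snapshot("scene").items()}
def cen(c):
    M=cv2.moments(c.astype(np.float32).reshape(-1,1,2)); return np.array([M["m10"]/M["m00"],M["m01"]/M["m00"]])
def near(s,X,mina=60,kind="g"):
    hsv=cv2.cvtColor(s["img"],cv2.COLOR_BGR2HSV)
    m=((hsv[...,1]<60)&(hsv[...,2]>25)).astype(np.uint8)
    cs,_=cv2.findContours(m,cv2.RETR_EXTERNAL,cv2.CHAIN_APPROX_NONE)
    p=proj(s,X)[0]; cs=[c[:,0].astype(float) for c in cs if cv2.contourArea(c)>mina]
    c=min(cs,key=lambda c:np.linalg.norm(cen(c)-p)); return c
for n,v,X in [("nut","wc",[.449,-.093,.015]),("coup","wc",[.447,.088,.017]),("tee","wc",[.4368,.2809,.017]),("elb","wd",[.4477,-.2723,.017])]:
    a=near(S[v],X,600)
    for nm,s2 in [("top",T),("scene",SC),("wd",S["wd"]),("wc",S["wc"])]:
        if nm==v or (nm[0]=="w" and n in("tee","elb")): continue
        b=near(s2,X)
        print(n,v,nm,tri([S[v],s2],[cen(a),cen(b)])[0].round(4),cv2.contourArea(b.astype(np.float32)))
for c1 in [[.6277,-.0855,.005],[.6118,-.2688,.005],[.605,.0866,.005]]:
    P=[]
    for n in("wa","wb"):
        cs=[c for c in blobs(S[n],"w")[1] if full(c)]
        c=min(cs,key=lambda c:np.linalg.norm(cen(c)-proj(S[n],c1)[0])); P.append(cen(c))
    print("plate h",tri([S["wa"],S["wb"]],P)[0].round(4))
# tee / elbow orientation & crossing, nut hexagon
def pca(P):
    hull=P[:,:2]
c=near(S["wc"],[.4368,.2809,.017],600);P=ray(S["wc"],c,.017)
C,w,h,a=rect(P);M=cen(P[:,:2]*1000)/1000
for ax in (a,a+90): 
    u=np.array([np.cos(np.radians(ax)),np.sin(np.radians(ax))]);print("tee",a,"axis",round(ax,1),"centroid-rectcentre",((M-C)@u*1000).round(1), "C",C)
c=near(S["wd"],[.4477,-.2723,.017],600);P=ray(S["wd"],c,.017)
C,w,h,a=rect(P);M=cen(P[:,:2]*1000)/1000
for ax in (a,a+90): 
    u=np.array([np.cos(np.radians(ax)),np.sin(np.radians(ax))]);print("elb",round(ax,1),((M-C)@u*1000).round(1),C)
for n in("wc","wd"):
    c=near(S[n],[.449,-.093,.015],600); h=cv2.convexHull(c.astype(np.float32)); 
    p=cv2.approxPolyDP(h,3,True)[:,0]; X=ray(S[n],p,.015)[:,:2]
    e=np.roll(X,-1,0)-X; print("nut edges",[(round(np.degrees(np.arctan2(y,x))%180,0),round(np.hypot(x,y)*1000)) for x,y in e])
for n,ang in (("wc",0),("wd",0)):
    s=S[n];x,y=proj(s,[.449,-.093,.015])[0].astype(int)
    cv2.imwrite(f"pics/nut{n}.png",cv2.resize(s["img"][y-35:y+35,x-40:x+40],None,fx=6,fy=6,interpolation=cv2.INTER_CUBIC))
E
python3 m2.py
```

```text
nut wc top [ 0.4483 -0.0948  0.0155] 176.0
nut wc scene [ 0.4483 -0.0951  0.0148] 336.5
nut wc wd [ 0.4481 -0.0929  0.02  ] 1395.5
coup wc top [0.3953 0.092  0.0808] 79.5
coup wc scene [0.447  0.0885 0.0173] 576.5
coup wc wd [0.4454 0.0888 0.0215] 2911.0
tee wc top [0.4342 0.2608 0.0386] 540.0
tee wc scene [0.443  0.2742 0.0148] 1045.5
elb wd top [ 0.4484 -0.2825  0.0103] 306.0
elb wd scene [ 0.4475 -0.2809  0.0148] 403.5
plate h [ 0.6243 -0.0853  0.0038]
plate h [ 0.6083 -0.2692  0.0042]
plate h [0.6016 0.087  0.0035]
tee 57.28874588012695 axis 57.3 centroid-rectcentre -0.9 C [0.43642181 0.28037936]
tee 57.28874588012695 axis 147.3 centroid-rectcentre -10.0 C [0.43642181 0.28037936]
elb 54.0 -5.2 [ 0.4476586  -0.27225485]
elb 144.0 -5.4 [ 0.4476586  -0.27225485]
nut edges [(np.float64(85.0), 13), (np.float64(57.0), 25), (np.float64(177.0), 22), (np.float64(119.0), 32), (np.float64(70.0), 24), (np.float64(35.0), 9), (np.float64(177.0), 24), (np.float64(118.0), 26)]
nut edges [(np.float64(58.0), 25), (np.float64(2.0), 22), (np.float64(124.0), 30), (np.float64(59.0), 25), (np.float64(3.0), 23), (np.float64(132.0), 20), (np.float64(102.0), 11)]
```

View pics/nutwd.png

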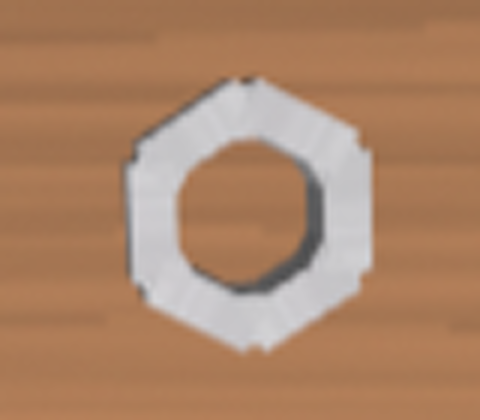

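Two-view checks:
- **Plates:** tops at about 4 mm against the 5 mm given, sizes 129 x 104 mm.
- **Fittings:** centres at roughly 15–20 mm height, matching the text.

The nut's flats face ±y, so I'm taking it first.

```bash
python3 -c "
from h import *
rel([.449,-.093,.10],180);rel([.449,-.093,.019],180)"
```

```text
row [0.0559 0.0363 0.2004] [ 0.    -0.001 -0.   ] at [ 0.505  -0.1293  0.3004] [ 1.8000e+02 -3.0000e-02  1.7999e+02] q1,q6 [  7.2 -97.2] t 4.05
row [0.0558 0.0363 0.2814] [ 0.    -0.001 -0.   ] at [ 0.505  -0.1293  0.3004] [ 1.8000e+02 -3.0000e-02  1.7999e+02] q1,q6 [  7.2 -97.2] t 4.05
```

```bash
python3 -m handwheel '[[0.02,0.013,0.055,0,0,0],[0.04,0.025,0.11,0,0,0],[0.056,0.036,0.165,0,0,0],[0.056,0.036,0.215,0,0,0],[0.056,0.036,0.25,0,0,0],[0.056,0.036,0.27,0,0,0],[0.056,0.036,0.281,0,0,0],[0.056,0.036,0.281,0,0,0]]'
python3 -c "
from h import *
rel([.449,-.093,.019],180)"
```

```text
clock: 5.05
tool_pos: [0.4488, -0.0928, 0.0194]
orientation: [-180.0, -0.1, -179.9]
force: [0.2, -0.3, -0.0]
opening: 0.0875
row [-0.0002 -0.0002  0.0004] [-0.    -0.001  0.002] at [ 0.4488 -0.0928  0.0194] [-1.7998e+02 -6.0000e-02 -1.7991e+02] q1,q6 [  13.1 -103. ] t 5.05
```

```bash
python3 -m handwheel '[[0,0,0,0,0,0],[0,0,0,0,0,0],[0,0,0,0,0,0],[0,0,0,0,0,0],[0,0,-0.02,0,0,0],[0,0,-0.05,0,0,0],[0,0,-0.08,0,0,0],[0,0,-0.08,0,0,0]]' 1
python3 -c "
from h import *
rel([.6247,.2636,.095],196.7);rel([.6247,.2636,.026],196.7)"
```

```text
clock: 6.05
tool_pos: [0.4501, -0.0929, 0.1017]
orientation: [180.0, 0.3, -179.9]
force: [0.5, -0.4, -1.4]
opening: 0.0456
row [-0.1749  0.3564  0.0078] [ 0.     0.004 -0.291] at [ 0.4501 -0.0929  0.1017] [ 179.95    0.25 -179.95] q1,q6 [  13. -103.] t 6.05
row [-0.1746  0.3563  0.0768] [ 0.     0.004 -0.291] at [ 0.4501 -0.0929  0.1017] [ 179.95    0.25 -179.95] q1,q6 [  13. -103.] t 6.05
```

```bash
python3 -m handwheel '[[-0.02,0.045,0,0,0,-0.04],[-0.045,0.095,0,0,0,-0.08],[-0.07,0.145,0,0,0,-0.12],[-0.095,0.195,0,0,0,-0.16],[-0.12,0.245,0,0,0,-0.2],[-0.145,0.295,0,0,0,-0.24],[-0.165,0.335,0,0,0,-0.27],[-0.175,0.356,0,0,0,-0.291]]'
python3 -c "
from h import *
rel([.6247,.2636,.026],196.7)"
```

```text
clock: 7.05
tool_pos: [0.6236, 0.2648, 0.0974]
orientation: [-180.0, -0.1, -163.2]
force: [-1.0, -0.4, -2.5]
opening: 0.0458
row [-0.0009 -0.0015  0.0714] [-0.    -0.002  0.002] at [0.6236 0.2648 0.0974] [-1.7997e+02 -1.2000e-01 -1.6318e+02] q1,q6 [  39.4 -112.6] t 7.05
```

```bash
python3 -m handwheel '[[-0.001,-0.001,0.03,0,0,0],[-0.001,-0.001,0.05,0,0,0],[-0.001,-0.001,0.063,0,0,0],[-0.001,-0.001,0.071,0,0,0],[-0.001,-0.001,0.072,0,0,0],[-0.001,-0.001,0.072,0,0,0]]'
python3 -m handwheel '[[0,0,0,0,0,0],[0,0,0,0,0,0],[0,0,0,0,0,0]]' -0.3
python3 -m handwheel '[[0,0,-0.04,0,0,0],[0,0,-0.09,0,0,0],[0,0,-0.14,0,0,0],[0,0,-0.18,0,0,0]]' -1
python3 snap.py we
python3 -c "
from h import *
rel([.42,.25,.25],-32.7);rel([.448,.088,.019],-221.8)"
```

```text
clock: 7.8
tool_pos: [0.6262, 0.2625, 0.032]
orientation: [-180.0, 0.2, -163.2]
force: [-7.3, -4.6, 28.1]
opening: 0.0459
clock: 8.18
tool_pos: [0.6246, 0.2621, 0.0271]
orientation: [-180.0, -0.0, -163.3]
force: [-0.0, -0.7, -0.1]
opening: 0.0569
clock: 8.68
tool_pos: [0.625, 0.2624, 0.2096]
orientation: [180.0, 0.1, -163.3]
force: [0.9, 0.2, 0.3]
opening: 0.0867
row [ 0.2019  0.0471 -0.036 ] [-0.009  0.006 -2.278] at [0.6272 0.2633 0.2156] [ 179.94    0.48 -163.23] q1,q6 [  39.2 -112.5] t 8.725
row [ 0.2237 -0.1163  0.1947] [0.005 0.007 1.022] at [0.6272 0.2633 0.2156] [ 179.94    0.48 -163.23] q1,q6 [  39.2 -112.5] t 8.725
```

View pics/we.png

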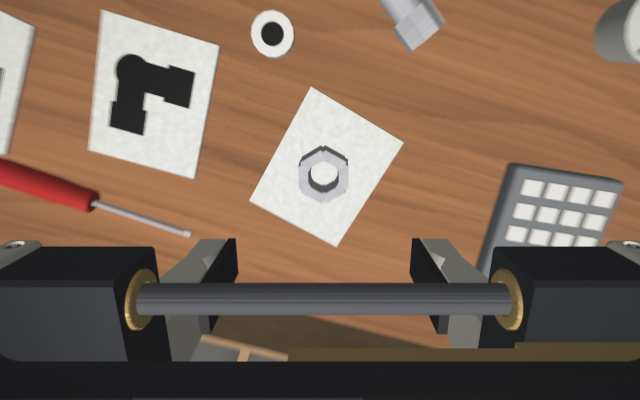

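The nut lies on its plate at (323,174), with the dark hexagon barely showing. It met the plate about 5 mm earlier than expected (28 N), so parts sag in the grip. I'll descend more gently from now on. Next I check the nut numerically and aim at the coupling.

```bash
cat > chk.py <<'E'
import sys,pickle
from m2 import cen
from meas import *
def check(n,zc,X,lo,hi):
    s=pickle.load(open(n+".pkl","rb")); hsv=cv2.cvtColor(s["img"],cv2.COLOR_BGR2HSV)
    m=((hsv[...,1]<60)&(hsv[...,2]>=lo)&(hsv[...,2]<=hi)).astype(np.uint8)
    x,y=proj(s,X)[0]; 
    return s,m,(x,y)
E
python3 - <<'E'
import pickle
from meas import *
s=pickle.load(open("we.pkl","rb"));im=s["img"]
x,y=proj(s,[.6247,.2636,.02])[0].astype(int);print(x,y,proj(s,[.6247,.2636,.035])[0])
cv2.imwrite("pics/we_z.png",cv2.resize(im[y-45:y+45,x-50:x+50],None,fx=6,fy=6,interpolation=cv2.INTER_CUBIC)); print(x-50,y-45)
# expected hex corners top face z .035
a=np.radians(-13.3+30+60*np.arange(6)); print(proj(s,np.c_[.6247+.0266*np.cos(a),.2636+.0266*np.sin(a),np.full(6,.035)]).round(0))
E
```

```text
323 174 [323.95553257 178.23815636]
273 129
[[324. 205.]
 [348. 192.]
 [349. 164.]
 [324. 150.]
 [299. 164.]
 [299. 192.]]
```

View pics/we_z.png

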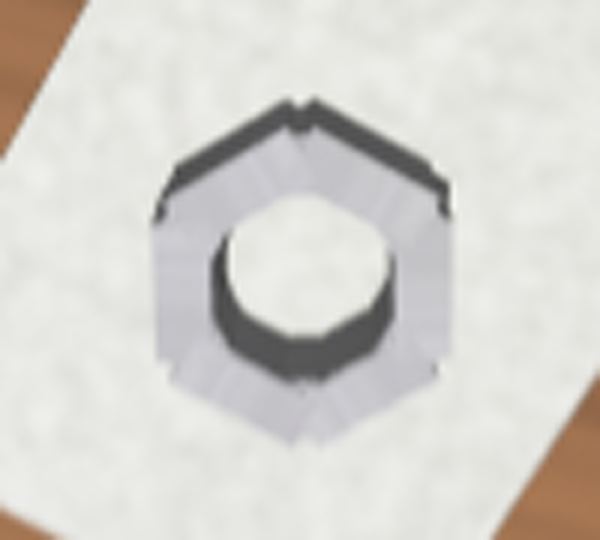

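The nut's top-face corners match the expected pixels within about 2 px (about 2 mm). Next is the coupling.

```bash
python3 -m handwheel '[[0.03,-0.015,0,0,0,0.15],[0.07,-0.035,0.01,0,0,0.3],[0.11,-0.055,0.03,0,0,0.46],[0.15,-0.08,0.05,0,0,0.62],[0.19,-0.1,0.07,0,0,0.78],[0.215,-0.11,0.09,0,0,0.92],[0.224,-0.116,0.1,0,0,1.02],[0.224,-0.116,0.11,0,0,1.02]]'
python3 snap.py wf
python3 -c "
from h import *
rel([.448,.088,.019],-221.8)
import pickle
s=pickle.load(open('wf.pkl','rb')); print(proj(s,[[.448,.088,.017]]))"
```

```text
clock: 9.72
tool_pos: [0.4432, 0.0864, 0.0973]
orientation: [-180.0, -0.0, 138.3]
force: [-0.8, 0.3, -0.5]
opening: 0.0877
row [-0.0027  0.0043  0.0772] [-0.001 -0.     0.003] at [0.4432 0.0866 0.0962] [-1.7994e+02 -3.0000e-02  1.3838e+02] q1,q6 [  36.2 -167.8] t 9.775
[[329.5312583  217.13714612]]
```

View pics/wf.png

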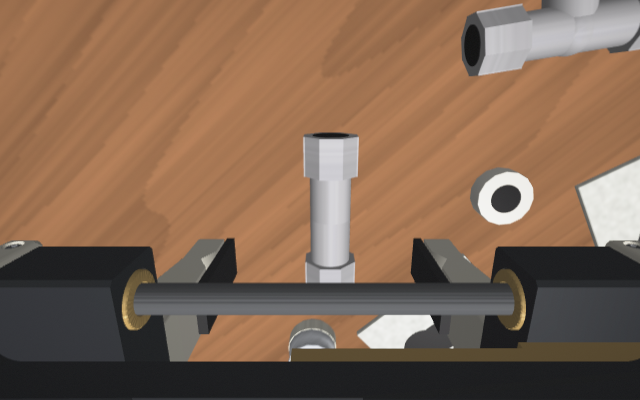

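The coupling stands upright between the fingers with its middle at (330,216), against a predicted (330,217). I'm gripping it.

```bash
python3 -m handwheel '[[-0.003,0.004,0.03,0,0,0],[-0.003,0.004,0.055,0,0,0],[-0.003,0.004,0.07,0,0,0],[-0.003,0.004,0.077,0,0,0],[-0.003,0.004,0.077,0,0,0]]'
python3 -m handwheel '[[0,0,0,0,0,0],[0,0,0,0,0,0],[0,0,0,0,0,0],[0,0,0,0,0,0],[0,0,0,0,0,0],[0,0,-0.015,0,0,0],[0,0,-0.04,0,0,0],[0,0,-0.075,0,0,0]]' 1
python3 -c "
from h import *
rel([.6118,-.2688,.09],-175.7)"
```

```text
clock: 10.4
tool_pos: [0.4487, 0.088, 0.0204]
orientation: [-180.0, -0.0, 138.3]
force: [0.7, 1.1, 0.3]
opening: 0.0874
clock: 11.4
tool_pos: [0.4479, 0.0874, 0.0959]
orientation: [-179.9, -0.0, 138.3]
force: [1.1, 0.9, 0.6]
opening: 0.0134
row [-0.3594 -0.1567  0.006 ] [-0.002 -0.001 -0.803] at [0.4479 0.0874 0.0959] [-1.7988e+02 -3.0000e-02  1.3827e+02] q1,q6 [  35.9 -167.6] t 11.4
```

The opening is 13 mm rather than 27, so the grasp looks wrong. I'm checking.

```bash
python3 snap.py wg; python3 -c "
from h import *
print(ctrl.get_obs()['opening'])
s=ctrl.snapshot('scene');cv2.imwrite('pics/sg.png',cv2.resize(s['img'][120:360,200:520],None,fx=2.4,fy=2.4))"
```

```text
0.009157419276870894
```

View pics/wg.png

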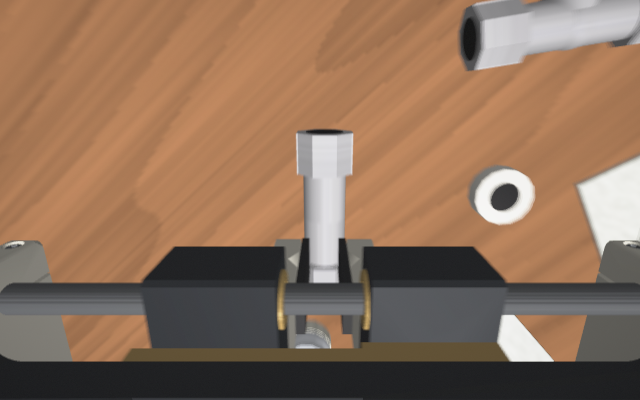

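View pics/sg.png

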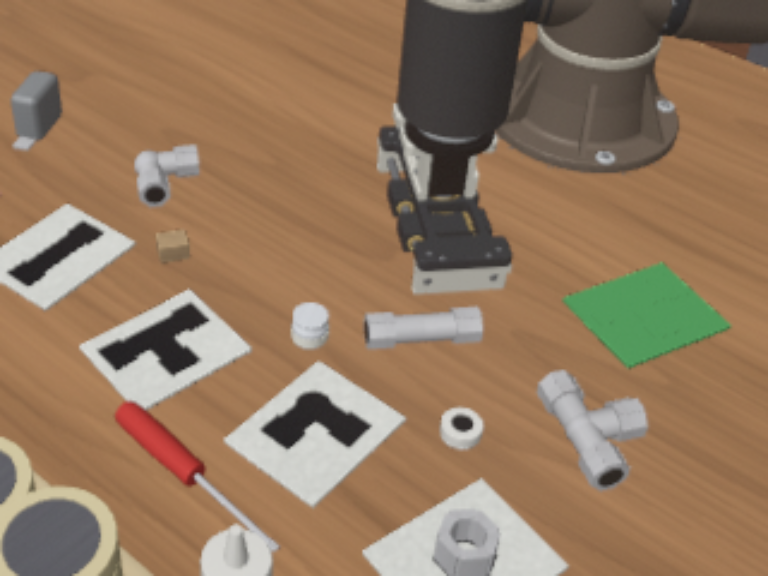

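The coupling was never gripped: the fingers take about 0.75 s to close and I lifted too early. It still lies in place, so I'm reopening and retrying with a longer wait.

```bash
python3 -m handwheel '[[0,0,0,0,0,0],[0,0,0,0,0,0],[0,0,0,0,0,0],[0,0,0,0,0,0],[0,0,0,0,0,0]]' -0.3
python3 snap.py wg2; python3 -c "
from h import *
rel([.448,.088,.018],-221.8)
import pickle
from meas import rect
s=pickle.load(open('wg2.pkl','rb')); print(proj(s,[[.448,.088,.017]]))"
```

```text
clock: 12.12
tool_pos: [0.4484, 0.0877, 0.0955]
orientation: [-180.0, -0.0, 138.3]
force: [0.1, 0.4, 0.4]
opening: 0.0496
row [ 0.0005 -0.      0.0776] [-0.    -0.     0.001] at [0.4484 0.0877 0.0956] [-179.98   -0.    138.28] q1,q6 [  35.9 -167.6] t 12.175
[[322.97155887 213.8886906 ]]
```

View pics/wg2.png

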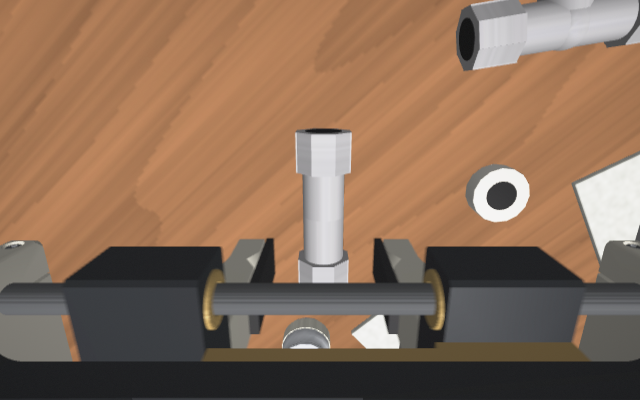

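The coupling is still centred: its round part spans rows 174–252, middle (323,213), prediction (323,214). I'm gripping again.

```bash
python3 -m handwheel '[[0,0,0.03,0,0,0],[0,0,0.055,0,0,0],[0,0,0.07,0,0,0],[0,0,0.077,0,0,0],[0,0,0.077,0,0,0]]'
python3 -m handwheel '[[0,0,0,0,0,0],[0,0,0,0,0,0],[0,0,0,0,0,0],[0,0,0,0,0,0],[0,0,0,0,0,0]]' 1
python3 -m handwheel '[[0,0,-0.015,0,0,0],[0,0,-0.04,0,0,0],[0,0,-0.075,0,0,0],[0,0,-0.075,0,0,0]]'
python3 -c "
from h import *
rel([.6118,-.2688,.09],-175.7)"
```

```text
clock: 12.8
tool_pos: [0.4484, 0.0877, 0.0186]
orientation: [-180.0, -0.0, 138.3]
force: [0.3, 0.5, 0.0]
opening: 0.0571
clock: 13.42
tool_pos: [0.4485, 0.0878, 0.019]
orientation: [180.0, 0.0, 138.3]
force: [-1.8, -0.9, 6.1]
opening: 0.0261
clock: 13.92
tool_pos: [0.4498, 0.0886, 0.0957]
orientation: [179.7, 0.1, 138.3]
force: [0.1, 0.5, -2.3]
opening: 0.026
row [-0.3588 -0.159   0.0054] [ 0.004  0.003 -0.803] at [0.4498 0.0886 0.0957] [1.7975e+02 7.0000e-02 1.3829e+02] q1,q6 [  35.9 -167.6] t 13.925
```

```bash
python3 -m handwheel '[[-0.03,-0.015,0,0,0,-0.07],[-0.08,-0.035,0,0,0,-0.17],[-0.13,-0.06,0,0,0,-0.28],[-0.18,-0.08,0,0,0,-0.39],[-0.23,-0.1,0,0,0,-0.5],[-0.28,-0.123,0,0,0,-0.62],[-0.325,-0.144,0,0,0,-0.73],[-0.358,-0.158,0,0,0,-0.8]]'
python3 -m handwheel '[[0,0,0,0,0,0],[0,0,0,0,0,0]]'
python3 snap.py wh
python3 -c "
from h import *
rel([.6118,-.2688,.025],-175.7)"
```

```text
clock: 14.92
tool_pos: [0.6101, -0.2703, 0.0915]
orientation: [179.9, -0.1, -175.8]
force: [0.8, 1.1, -2.2]
opening: 0.0265
clock: 15.18
tool_pos: [0.6094, -0.2681, 0.092]
orientation: [179.9, -0.1, -176.0]
force: [-0.1, -0.2, -2.5]
opening: 0.0268
row [-0.0022 -0.0013  0.0675] [ 0.001 -0.002 -0.004] at [ 0.6096 -0.2677  0.0925] [ 1.7995e+02 -1.1000e-01 -1.7592e+02] q1,q6 [ -7.  -78.9] t 15.225
```

View pics/wh.png

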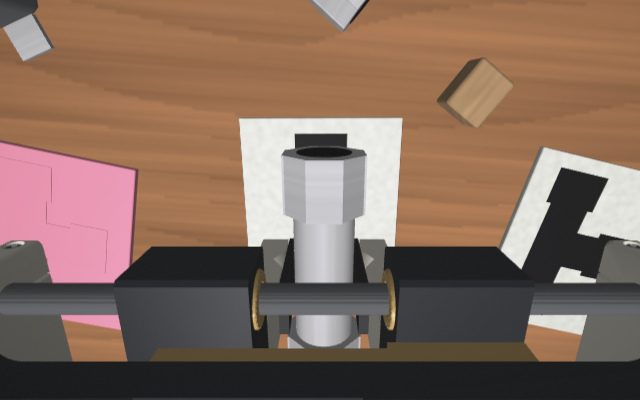

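The coupling is held level, in line with the dark bar below it. I'm lowering it in small steps near the plate.

```bash
python3 -m handwheel '[[-0.002,-0.001,0.03,0,0,0],[-0.002,-0.001,0.05,0,0,0],[-0.002,-0.001,0.06,0,0,0],[-0.002,-0.001,0.064,0,0,0],[-0.002,-0.001,0.066,0,0,0],[-0.002,-0.001,0.067,0,0,0]]'
python3 -m handwheel '[[0,0,0.001,0,0,0],[0,0,0.001,0,0,0]]'
```

```text
clock: 15.98
tool_pos: [0.613, -0.2693, 0.0274]
orientation: [-180.0, 0.1, -175.9]
force: [-0.3, -0.5, -2.5]
opening: 0.0263
clock: 16.23
tool_pos: [0.6127, -0.2693, 0.026]
orientation: [-180.0, 0.0, -175.9]
force: [-0.2, 0.6, -2.7]
opening: 0.0262
```

```bash
python3 -m handwheel '[[0,0,0.001,0,0,0],[0,0,0.0025,0,0,0],[0,0,0.0025,0,0,0]]'
python3 -m handwheel '[[0,0,0,0,0,0],[0,0,0,0,0,0],[0,0,0,0,0,0],[0,0,0,0,0,0]]' -0.3
python3 -m handwheel '[[0,0,-0.03,0,0,0],[0,0,-0.08,0,0,0],[0,0,-0.13,0,0,0],[0,0,-0.18,0,0,0],[0,0,-0.2,0,0,0],[0,0,-0.2,0,0,0]]' -1
python3 snap.py wi
python3 - <<'E'
import pickle
from meas import *
s=pickle.load(open("wi.pkl","rb"))
for c in blobs(s,"g")[1]: 
    print(full(c),[np.array(x).round(4) for x in rect(ray(s,c,.022))])
# elbow grip: x arm at 54
rel([.449+.0,-.2988,.25],-126)
E
```

```text
clock: 16.6
tool_pos: [0.6127, -0.2694, 0.0241]
orientation: [-180.0, 0.0, -175.9]
force: [-1.9, 0.6, 5.2]
opening: 0.0262
clock: 17.1
tool_pos: [0.6126, -0.2693, 0.0231]
orientation: [-180.0, -0.0, -175.9]
force: [0.8, -0.4, -0.0]
opening: 0.0557
clock: 17.85
tool_pos: [0.6135, -0.2695, 0.2255]
orientation: [-179.9, 0.2, -175.9]
force: [0.6, 0.4, -1.0]
opening: 0.0874
False [array([ 0.6226, -0.0955]), np.float64(123.3229), np.float64(100.5868), np.float64(-9.215)]
False [array([0.6071, 0.0256]), np.float64(132.0181), np.float64(51.206), np.float64(19.1529)]
True [array([ 0.6096, -0.2691]), np.float64(127.544), np.float64(99.514), np.float64(4.1729)]
False [array([ 5.204e-01, -5.000e-04]), np.float64(51.5725), np.float64(35.2972), np.float64(-85.8238)]
False [array([ 0.4671, -0.2774]), np.float64(57.515), np.float64(35.0562), np.float64(52.9463)]
False [array([ 0.5008, -0.4686]), np.float64(73.7504), np.float64(52.5686), np.float64(-85.8506)]
row [ 0.1654 -0.0178 -0.0266] [-0.     0.001 -0.871] at [ 0.6127 -0.2692  0.2236] [ 1.800e+02  7.000e-02 -1.759e+02] q1,q6 [ -7.1 -78.8] t 17.9
```

View pics/wi.png

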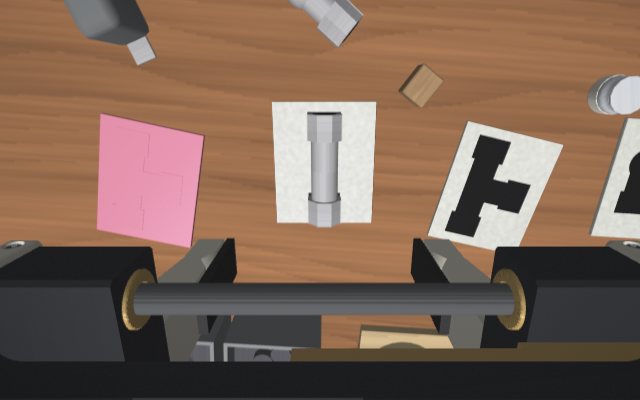

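Run:
```python
import pickle
from meas import *
s=pickle.load(open("wi.pkl","rb"))
u=np.array([np.cos(np.radians(4.3)),np.sin(np.radians(4.3))])
for d in(-.055,.055):
  for z in (.005,.039): print(d,z,proj(s,np.r_[np.array([.6118,-.2688])+d*u,z])[0].round(1))
cv2.imwrite("pics/wi_z.png",cv2.resize(s["img"][90:235,260:390],None,fx=4,fy=4,interpolation=cv2.INTER_CUBIC))
```

```text
-0.055 0.005 [323.7 111.7]
-0.055 0.039 [323.7 114.2]
0.055 0.005 [323.9 214.6]
0.055 0.039 [323.9 226.4]
```

View pics/wi_z.png

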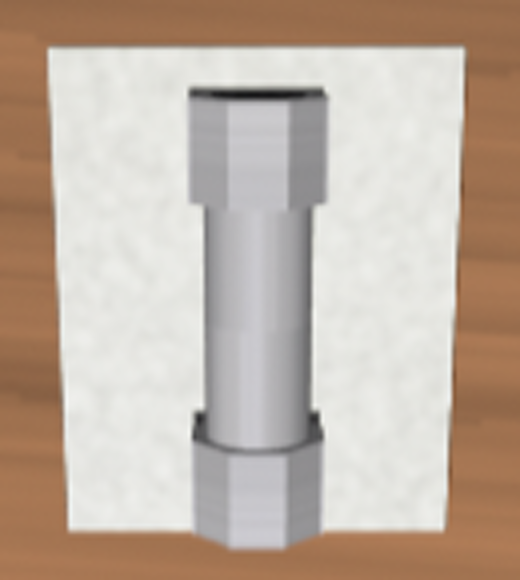

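The coupling's end edges fall at rows 114 and 227, as predicted (114.2, 226.4). Now I hover over the elbow.

```bash
python3 -c "
from h import *
rel([.4766,-.2648,.2],-126)"
```

```text
row [0.1355 0.0141 0.0234] [-0.     0.001 -0.871] at [ 0.6127 -0.2692  0.2236] [ 1.800e+02  7.000e-02 -1.759e+02] q1,q6 [ -7.1 -78.8] t 17.9
```

```bash
python3 -m handwheel '[[0.03,0,0.01,0,0,-0.13],[0.07,0.01,0.02,0,0,-0.3],[0.11,0.014,0.023,0,0,-0.47],[0.135,0.014,0.023,0,0,-0.65],[0.135,0.014,0.023,0,0,-0.8],[0.135,0.014,0.023,0,0,-0.871],[0.135,0.014,0.023,0,0,-0.871]]'
python3 snap.py wj
python3 - <<'E'
import pickle
from meas import *
s=pickle.load(open("wj.pkl","rb"))
for c in blobs(s,"g")[1]: print(full(c),[np.array(x).round(4) for x in rect(ray(s,c,.017))])
c0=np.array([.4519,-.2988]);u=np.array([.588,.809]);v=np.array([-.809,.588])
print(proj(s,np.array([np.r_[p,.017] for p in (c0,c0+.042*u,c0+.055*v)])))
rel([.4766,-.2648,.019],-126)
E
```

```text
clock: 18.77
tool_pos: [0.4762, -0.2648, 0.1989]
orientation: [179.9, -0.0, -126.0]
force: [0.2, 0.1, 0.1]
opening: 0.0876
False [array([ 0.5761, -0.3036]), np.float64(140.7585), np.float64(70.3399), np.float64(-36.0217)]
True [array([ 0.4476, -0.2697]), np.float64(76.8512), np.float64(75.4933), np.float64(53.9926)]
False [array([ 0.5048, -0.4489]), np.float64(51.8515), np.float64(33.3843), np.float64(-35.9538)]
[[321.95543478 131.58064725]
 [321.98352426 176.37671243]
 [382.25685037 131.60433116]]
row [-0.0003 -0.0005  0.1801] [ 0.002 -0.001 -0.001] at [ 0.4764 -0.2648  0.1991] [ 1.7989e+02 -4.0000e-02 -1.2608e+02] q1,q6 [ -8.5 -27.6] t 18.825
```

View pics/wj.png

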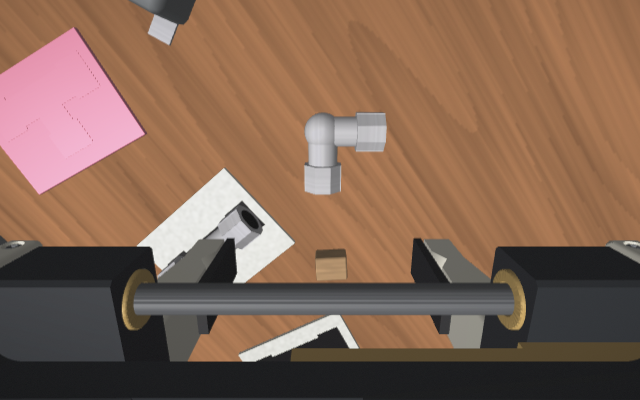

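The elbow's corner at (321,131) and its arm along column 322 match the prediction. I'm descending with the jaws partly closed.

```bash
python3 -m handwheel '[[0,-0.0005,0.05,0,0,0],[0,-0.0005,0.1,0,0,0],[0,-0.0005,0.14,0,0,0],[0,-0.0005,0.165,0,0,0],[0,-0.0005,0.176,0,0,0],[0,-0.0005,0.18,0,0,0],[0,-0.0005,0.18,0,0,0]]' -0.3
python3 -m handwheel '[[0,0,0,0,0,0],[0,0,0,0,0,0],[0,0,0,0,0,0],[0,0,0,0,0,0],[0,0,0,0,0,0]]' 1
python3 -m handwheel '[[0,0,-0.01,0,0,0],[0,0,-0.03,0,0,0],[0,0,-0.06,0,0,0],[0,0,-0.08,0,0,0],[0,0,-0.08,0,0,0]]'
python3 - <<'E'
from h import *
o=ctrl.get_obs(); print(o["moment"])
a=np.radians(.4); g=np.array([.586,.0677])+.042*np.array([np.cos(a),np.sin(a)]);print(g)
rel([*g,.09],-179.6)
E
```

```text
clock: 19.7
tool_pos: [0.4778, -0.2654, 0.0207]
orientation: [-180.0, 0.0, -126.0]
force: [0.9, 0.3, 0.3]
opening: 0.0571
clock: 20.32
tool_pos: [0.4775, -0.2653, 0.0207]
orientation: [-180.0, 0.0, -126.0]
force: [-1.6, 0.7, 5.7]
opening: 0.0339
clock: 20.95
tool_pos: [0.4783, -0.2655, 0.1018]
orientation: [-179.8, 0.1, -126.0]
force: [-0.2, 0.8, -3.2]
opening: 0.0338
[ 0.07051779 -0.08991274  0.03816155]
[0.62799898 0.06799321]
row [-0.3578  0.0748  0.0121] [-0.002  0.003  0.936] at [ 0.4783 -0.2655  0.1018] [-1.7983e+02  8.0000e-02 -1.2598e+02] q1,q6 [ -8.5 -27.5] t 20.95
```

```bash
python3 -m handwheel '[[-0.03,0.005,0,0,0,0.07],[-0.08,0.015,0,0,0,0.2],[-0.13,0.027,0,0,0,0.34],[-0.18,0.037,0,0,0,0.48],[-0.23,0.048,0,0,0,0.62],[-0.28,0.058,0,0,0,0.75],[-0.325,0.068,0,0,0,0.87],[-0.358,0.075,0,0,0,0.936]]'
python3 -m handwheel '[[0,0,0,0,0,0],[0,0,0,0,0,0]]'
python3 snap.py wk
python3 - <<'E'
from h import *
rel([.628,.068,.03],-179.6)
E
```

```text
clock: 21.95
tool_pos: [0.6268, 0.0703, 0.0985]
orientation: [-180.0, -0.1, -179.7]
force: [0.4, -0.3, -2.9]
opening: 0.0339
clock: 22.2
tool_pos: [0.6259, 0.0681, 0.0988]
orientation: [-180.0, -0.1, -179.6]
force: [0.2, -1.3, -2.6]
opening: 0.0338
row [-0.0021  0.0003  0.0692] [-0.001 -0.002 -0.   ] at [0.626  0.0677 0.0992] [-1.7997e+02 -1.1000e-01 -1.7961e+02] q1,q6 [  23.9 -113.5] t 22.25
```

View pics/wk.png

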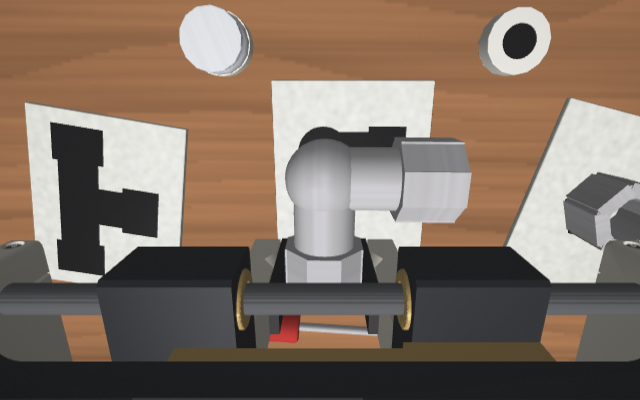

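The elbow is held level and turned as the L silhouette. I'm lowering it.

```bash
python3 -m handwheel '[[-0.002,0,0.03,0,0,0],[-0.002,0,0.05,0,0,0],[-0.002,0,0.061,0,0,0],[-0.002,0,0.067,0,0,0],[-0.002,0,0.07,0,0,0],[-0.002,0,0.071,0,0,0],[-0.002,0,0.072,0,0,0]]'
python3 -m handwheel '[[0,0,0.001,0,0,0],[0,0,0.0015,0,0,0],[0,0,0.0015,0,0,0]]'
```

```text
clock: 23.12
tool_pos: [0.6293, 0.0686, 0.0288]
orientation: [180.0, 0.1, -179.6]
force: [1.0, 0.8, -3.1]
opening: 0.0341
clock: 23.5
tool_pos: [0.629, 0.0685, 0.0267]
orientation: [180.0, 0.0, -179.6]
force: [0.7, 0.4, -2.6]
opening: 0.0338
```

```bash
python3 -m handwheel '[[0.001,0,0.001,0,0,0],[0.001,0,0.002,0,0,0],[0.001,0,0.002,0,0,0]]'
python3 -m handwheel '[[0,0,0,0,0,0],[0,0,0,0,0,0],[0,0,0,0,0,0],[0,0,0,0,0,0]]' -0.3
python3 -m handwheel '[[0,0,-0.03,0,0,0],[0,0,-0.08,0,0,0],[0,0,-0.13,0,0,0],[0,0,-0.18,0,0,0],[0,0,-0.2,0,0,0],[0,0,-0.2,0,0,0]]' -1
python3 snap.py wl
python3 - <<'E'
import pickle
from meas import *
s=pickle.load(open("wl.pkl","rb"))
cv2.imwrite("pics/wl_z.png",cv2.resize(s["img"][90:240,250:420],None,fx=4,fy=4,interpolation=cv2.INTER_CUBIC))
c0=np.array([.586,.0677])
for z in(.005,.039): print(z,(proj(s,np.array([[c0[0]+.055,c0[1]-.007,z],[c0[0]+.055,c0[1]+.007,z],[c0[0]-.007,c0[1]+.055,z],[c0[0]+.007,c0[1]+.055,z]]))-[250,90])*4)
rel([.417,.293,.2],-32.7)
rel([.475,.305,.2],-123)
E
```

```text
clock: 23.88
tool_pos: [0.6282, 0.0686, 0.0258]
orientation: [180.0, 0.0, -179.6]
force: [-3.0, -0.2, 5.7]
opening: 0.0338
clock: 24.38
tool_pos: [0.628, 0.0685, 0.0246]
orientation: [-180.0, -0.0, -179.6]
force: [-0.1, -0.7, 0.6]
opening: 0.0566
clock: 25.12
tool_pos: [0.6288, 0.0687, 0.2269]
orientation: [179.9, 0.2, -179.6]
force: [-1.0, -0.2, -0.3]
opening: 0.0873
0.005 [[259.85858165 351.50934514]
 [312.39653474 351.89589695]
 [504.65284605 116.0035786 ]
 [501.78504875 171.69654843]]
0.039 [[256.7305716  386.21233442]
 [314.27212752 386.63146409]
 [525.98145381 128.97069275]
 [522.55707669 190.03147339]]
row [0.2095 0.2258 0.025 ] [-1.000e-03  1.000e-03 -2.564e+00] at [0.628  0.0686 0.2251] [ 1.7996e+02  5.0000e-02 -1.7962e+02] q1,q6 [  23.9 -113.5] t 25.175
row [0.1515 0.2374 0.0251] [ 0.     0.001 -0.988] at [0.628  0.0686 0.2251] [ 1.7996e+02  5.0000e-02 -1.7962e+02] q1,q6 [  23.9 -113.5] t 25.175
```

View pics/wl_z.png

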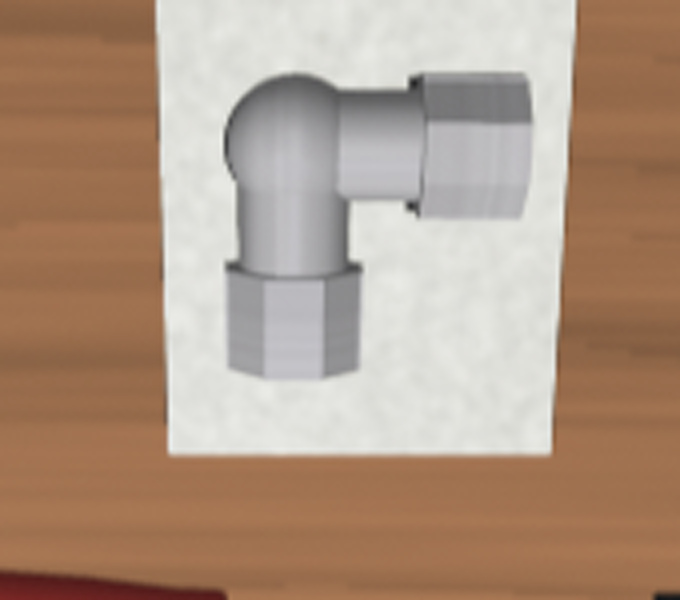

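The elbow lies within about 3 mm of its outline, and no dark silhouette shows. Last is the tee.

```bash
python3 -m handwheel '[[0.03,0.045,0.01,0,0,-0.13],[0.06,0.09,0.025,0,0,-0.3],[0.09,0.135,0.025,0,0,-0.48],[0.12,0.18,0.025,0,0,-0.66],[0.14,0.22,0.025,0,0,-0.82],[0.151,0.237,0.025,0,0,-0.97],[0.151,0.237,0.025,0,0,-0.988],[0.151,0.237,0.025,0,0,-0.988]]'
python3 snap.py wm
python3 - <<'E'
import pickle
from meas import *
s=pickle.load(open("wm.pkl","rb"))
for c in blobs(s,"g")[1]: print(full(c),[np.array(x).round(4) for x in rect(ray(s,c,.017))])
a=np.radians(57.3);c0=np.array([.4524,.2701]);u=np.array([np.cos(a),np.sin(a)]);v=np.array([-u[1],u[0]])
print(proj(s,np.array([np.r_[p,.017] for p in (c0,c0+.055*u,c0-.055*u,c0+.055*v)])))
E
```

```text
clock: 26.18
tool_pos: [0.4752, 0.3038, 0.1987]
orientation: [180.0, -0.1, -123.1]
force: [0.0, 0.5, -0.4]
opening: 0.0878
False [array([0.616 , 0.2591]), np.float64(125.898), np.float64(92.8382), np.float64(-13.3508)]
True [array([0.516 , 0.1858]), np.float64(38.8197), np.float64(36.8562), np.float64(-37.3707)]
True [array([0.437 , 0.2793]), np.float64(115.4228), np.float64(75.1532), np.float64(57.2546)]
False [array([0.5982, 0.0934]), np.float64(125.8693), np.float64(101.4147), np.float64(0.417)]
[[323.4381252  133.03182857]
 [323.80354797 190.92943482]
 [323.03409288  69.0169233 ]
 [383.7274477  132.64405055]]
```

View pics/wm.png

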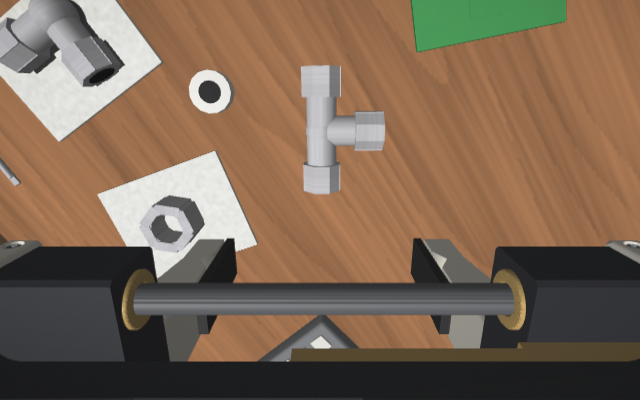

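The tee's run lies along column 321 with its branch at (370,132); the refined angle is 57.3°. I'm gripping its +x band.

```bash
python3 -c "
from h import *
rel([.4764,.3043,.0195],-122.7)"
```

```text
row [-0.0013 -0.0005  0.1794] [ 0.    -0.001 -0.008] at [0.4754 0.3036 0.1989] [ 1.7999e+02 -8.0000e-02 -1.2315e+02] q1,q6 [ 52.4 -85.6] t 26.225
```

```bash
python3 -m handwheel '[[-0.001,-0.0005,0.05,0,0,-0.008],[-0.001,-0.0005,0.1,0,0,-0.008],[-0.001,-0.0005,0.14,0,0,-0.008],[-0.001,-0.0005,0.165,0,0,-0.008],[-0.001,-0.0005,0.176,0,0,-0.008],[-0.001,-0.0005,0.18,0,0,-0.008],[-0.001,-0.0005,0.18,0,0,-0.008]]' -0.3
python3 -m handwheel '[[0,0,0,0,0,0],[0,0,0,0,0,0],[0,0,0,0,0,0],[0,0,0,0,0,0],[0,0,0,0,0,0]]' 1
python3 -m handwheel '[[0,0,-0.01,0,0,0],[0,0,-0.03,0,0,0],[0,0,-0.06,0,0,0],[0,0,-0.08,0,0,0],[0,0,-0.08,0,0,0]]'
python3 - <<'E'
from h import *
a=np.radians(-9.2); g=np.array([.6247,-.1041])+.042*np.array([np.cos(a),np.sin(a)]);print(g)
rel([*g,.09],-189.2)
E
```

```text
clock: 27.1
tool_pos: [0.4769, 0.3052, 0.0204]
orientation: [-180.0, 0.1, -122.6]
force: [0.2, -0.6, -0.4]
opening: 0.0569
clock: 27.72
tool_pos: [0.4767, 0.3054, 0.0203]
orientation: [-180.0, 0.1, -122.5]
force: [-1.4, -0.9, 5.8]
opening: 0.0335
clock: 28.35
tool_pos: [0.4767, 0.3056, 0.1011]
orientation: [-180.0, 0.2, -122.6]
force: [0.4, -0.0, -4.2]
opening: 0.0337
[ 0.66615972 -0.11081501]
row [ 0.2491 -0.3838  0.0104] [0.002 0.002 1.163] at [0.4767 0.3056 0.1011] [-1.8000e+02  1.5000e-01 -1.2255e+02] q1,q6 [ 52.5 -85. ] t 28.35
```

```bash
python3 -m handwheel '[[0.015,-0.023,0,0,0,0.07],[0.04,-0.062,0,0,0,0.19],[0.068,-0.105,0,0,0,0.32],[0.096,-0.148,0,0,0,0.45],[0.124,-0.191,0,0,0,0.58],[0.152,-0.234,0,0,0,0.71],[0.18,-0.277,0,0,0,0.84],[0.205,-0.316,0,0,0,0.96]]'
python3 -c "
from h import *
rel([.667,-.111,.095],-189.2)"
```

```text
clock: 29.35
tool_pos: [0.6319, -0.0396, 0.0979]
orientation: [180.0, -0.1, -177.8]
force: [1.0, 1.5, -3.6]
opening: 0.0335
row [-0.0323 -0.0727  0.0028] [-0.    -0.003  0.199] at [ 0.6319 -0.0396  0.0979] [ 1.8000e+02 -1.5000e-01 -1.7783e+02] q1,q6 [  14.  -101.8] t 29.35
```

```bash
python3 -m handwheel '[[-0.015,-0.035,0,0,0,0.1],[-0.025,-0.06,0,0,0,0.17],[-0.032,-0.072,0,0,0,0.199],[-0.032,-0.072,0,0,0,0.199],[-0.032,-0.072,0,0,0,0.199]]'
python3 snap.py wn
python3 -c "
from h import *
rel([.667,-.111,.027],-189.2)"
```

```text
clock: 29.98
tool_pos: [0.6669, -0.1076, 0.0991]
orientation: [180.0, -0.1, 171.1]
force: [-0.9, -0.3, -4.0]
opening: 0.0334
row [-0.0006 -0.0036  0.0724] [ 0.    -0.001  0.006] at [ 0.667  -0.1074  0.0994] [ 1.7999e+02 -4.0000e-02  1.7113e+02] q1,q6 [   7.3 -106.2] t 30.025
```

View pics/wn.png

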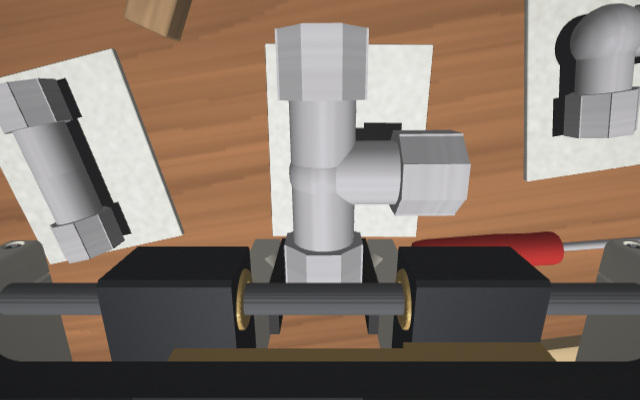

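The tee is held right over its silhouette. The screwdriver handle (left end near (415,243)) is close to the right finger, so I'm checking the clearance.

Run:
```python
import pickle
from meas import *
o=ctrl.get_obs(); T=Ro.from_euler("xyz",[180,0,-189.2],degrees=True)
for n in("wb","wn"):
    s=pickle.load(open(n+".pkl","rb")); hsv=cv2.cvtColor(s["img"],cv2.COLOR_BGR2HSV)
    m=(((hsv[...,0]<6)|(hsv[...,0]>174))&(hsv[...,1]>150)).astype(np.uint8)
    m=cv2.morphologyEx(m,cv2.MORPH_OPEN,np.ones((3,3)))
    cs,_=cv2.findContours(m,cv2.RETR_EXTERNAL,cv2.CHAIN_APPROX_NONE); c=max(cs,key=cv2.contourArea)[:,0].astype(float)
    for z in(.0,.02):
        P=ray(s,c,z); L=T.inv().apply(P-[.667,-.111,z])
        for i in np.argsort(L[:,1])[[0,len(L)//3]]: print(n,z,P[i].round(3),"tool",L[i].round(3))
        k=L[L[:,1]<.07]; print("   x range for y<.07",k[:,0].min().round(3) if len(k) else None,k[:,0].max().round(3) if len(k) else None)
```

```text
wb 0.0 [ 0.714 -0.052  0.   ] tool [-0.037  0.066  0.   ]
wb 0.0 [ 0.708 -0.019  0.   ] tool [-0.025  0.098  0.   ]
   x range for y<.07 -0.053 -0.03
wb 0.02 [ 0.705 -0.048  0.02 ] tool [-0.027  0.068 -0.   ]
wb 0.02 [ 0.699 -0.016  0.02 ] tool [-0.016  0.099 -0.   ]
   x range for y<.07 -0.041 -0.023
wn 0.0 [ 0.707 -0.046 -0.   ] tool [-0.029  0.071  0.   ]
wn 0.0 [ 0.708 -0.006 -0.   ] tool [-0.024  0.11   0.   ]
   x range for y<.07 None None
wn 0.02 [ 0.697 -0.05   0.02 ] tool [-0.02   0.065  0.   ]
wn 0.02 [ 0.698 -0.014  0.02 ] tool [-0.015  0.101  0.   ]
   x range for y<.07 -0.021 -0.018
```

The handle starts at tool y = +66 mm, while the finger reaches 50 mm at most, so it is clear.

```bash
python3 -m handwheel '[[-0.0005,-0.003,0.025,0,0,0.006],[-0.0005,-0.003,0.045,0,0,0.006],[-0.0005,-0.003,0.06,0,0,0.006],[-0.0005,-0.003,0.067,0,0,0.006],[-0.0005,-0.003,0.07,0,0,0.006],[-0.0005,-0.003,0.071,0,0,0.006],[-0.0005,-0.003,0.072,0,0,0.006]]'
python3 -m handwheel '[[0,0,0,0,0,0],[0,0,0,0,0,0]]'
python3 -c "
from h import *
rel([.667,-.111,.0255],-189.2)"
```

```text
clock: 30.9
tool_pos: [0.668, -0.1114, 0.0283]
orientation: [180.0, 0.1, 170.7]
force: [-0.3, 0.4, -3.3]
opening: 0.0337
clock: 31.15
tool_pos: [0.6677, -0.1114, 0.028]
orientation: [180.0, 0.0, 170.7]
force: [0.2, 0.2, -4.1]
opening: 0.0333
row [0.0007 0.0003 0.0025] [ 0.     0.    -0.002] at [ 0.6677 -0.1114  0.028 ] [1.7999e+02 2.0000e-02 1.7070e+02] q1,q6 [   7.  -106.3] t 31.15
```

```bash
python3 -m handwheel '[[0.0005,0,0.0015,0,0,0],[0.0005,0,0.003,0,0,0],[0.0005,0,0.003,0,0,0]]'
python3 -m handwheel '[[0,0,0,0,0,0],[0,0,0,0,0,0],[0,0,0,0,0,0],[0,0,0,0,0,0]]' -0.3
python3 -m handwheel '[[0,0,-0.03,0,0,0],[0,0,-0.08,0,0,0],[0,0,-0.13,0,0,0],[0.01,0,-0.18,0,0,0],[0.03,0,-0.22,0,0,0],[0.03,0,-0.22,0,0,0],[0.03,0,-0.22,0,0,0]]'
python3 snap.py wo
python3 -c "
from h import *
s=ctrl.snapshot('top');cv2.imwrite('pics/topo.png',cv2.resize(s['img'][100:240,180:420],None,fx=3.3,fy=3.3,interpolation=cv2.INTER_CUBIC))
s=ctrl.snapshot('scene');cv2.imwrite('pics/sco.png',s['img'])"
```

```text
clock: 31.52
tool_pos: [0.6671, -0.1113, 0.0254]
orientation: [-180.0, 0.0, 170.7]
force: [-1.8, 1.3, 3.8]
opening: 0.0335
clock: 32.02
tool_pos: [0.6671, -0.1113, 0.0247]
orientation: [180.0, 0.0, 170.7]
force: [-0.5, 0.5, -0.9]
opening: 0.0569
clock: 32.9
tool_pos: [0.6372, -0.1063, 0.2446]
orientation: [180.0, 0.0, 170.7]
force: [0.2, -0.4, -1.3]
opening: 0.0569
```

View pics/wo.png

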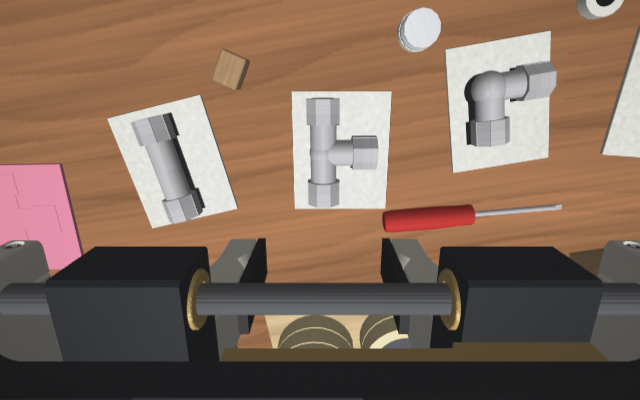

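View pics/sco.png

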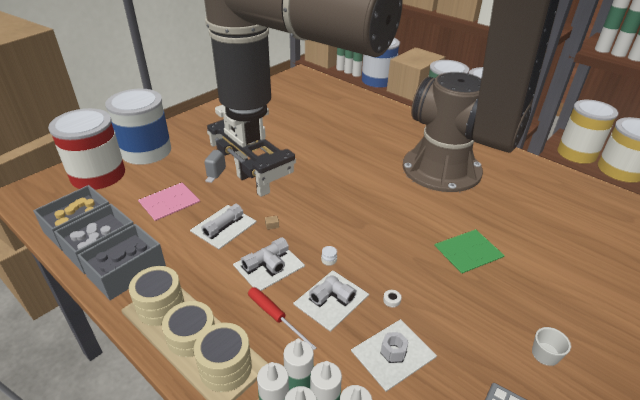

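All four fittings lie on their own plates, and none of the other things have moved. Now a numeric check.

Run:
```python
import pickle
from meas import *
tg=dict(tee=(.6277,-.0853),elb=(.605,.0867),cou=(.6118,-.2688))
for n in ("wo",):
    s=pickle.load(open(n+".pkl","rb"));hsv=cv2.cvtColor(s["img"],cv2.COLOR_BGR2HSV)
    for k,c0 in tg.items():
        sd=np.array([[-1,-1],[1,-1],[1,1],[-1,1]])*[.062,.049]
        a=np.radians(dict(tee=-9.2,elb=.4,cou=4.3)[k]);R=np.array([[np.cos(a),-np.sin(a)],[np.sin(a),np.cos(a)]])
        pm=np.zeros(hsv.shape[:2],np.uint8);cv2.fillPoly(pm,[proj(s,np.c_[sd@R.T+c0,np.full(4,.012)]).astype(np.int32)],1)
        m=((hsv[...,2]<218)&(hsv[...,2]>70)&(hsv[...,1]<45)&(cv2.dilate(pm,np.ones((9,9)))>0)).astype(np.uint8)
        m=cv2.morphologyEx(m,cv2.MORPH_OPEN,np.ones((3,3)))
        cs,_=cv2.findContours(m,cv2.RETR_EXTERNAL,cv2.CHAIN_APPROX_NONE);c=max(cs,key=cv2.contourArea)[:,0].astype(float)
        C,w,h,an=rect(ray(s,c,.022)); print(k,C.round(4),round(w,1),round(h,1),round(an,1),"err mm",((C-c0)*1000).round(1))
```

```text
tee [ 0.6274 -0.0843] 117.2 74.6 -9.1 err mm [-0.3  1. ]
elb [0.6051 0.0913] 82.1 77.8 88.6 err mm [0.1 4.6]
cou [ 0.6143 -0.2687] 116.0 41.1 4.5 err mm [2.5 0.1]
```

View pics/topo.png

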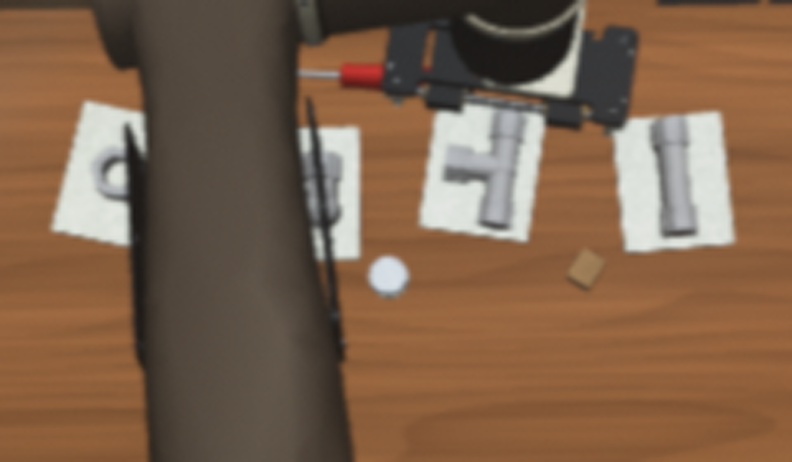

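All centres are within about 5 mm and the angles within 2°, and the gripper is clear at z = 0.245. I'm handing in.

```bash
python3 -c "
from plant import ctrl
o=ctrl.get_obs();print(o['clock'],o['force'],abs(o['qvel']).max()); print(ctrl.close_job())"
```

```text
33.05 [ 0.02498932  0.11488705 -0.12757666] 0.26931118076842775
the job is handed in; nothing more can be done
None
```

All four fittings are on their own plates: I gripped each one across its band, middle or flats, turned it to match the silhouette and set it down. I handed the job in at 33 s of the 104 s allowed, with the gripper open and clear of everything at z 0.245 m. No verdict was given.

What the last camera checks showed, against limits of 12 mm and 0.25 rad (14°):

| Fitting | Off centre | Angle against silhouette |
|---|---|---|
| Tee | about 1 mm | within 0.2° |
| Coupling | 2.5 mm in a slanted view; its ends matched the prediction from overhead | within 0.3° |
| Nut | about 2 mm (corner pixels) | not measured separately; looked aligned |
| Elbow | 2–3 mm from overhead, 4.6 mm in the slanted final view | within 2° |

Two views disagreed on the elbow, but both figures are well inside the limit.

- **Failed grasp:** my first grip on the coupling missed because I lifted before the fingers had closed. I saw this from the opening reading and a picture, and the second try held.
- **Early contact:** the nut had slipped about 5 mm in the grip and met its plate early, at 28 N. I lowered the other three more gently, in small steps.
- **Nothing else moved:** the pink and green look-alikes and the other things on the counter were not touched, as far as the last pictures show.

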